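# Open the keepsake box on display

### The job

Two walnut keepsake boxes stand shut on the gift shop table, near the robot. Open the one that has the folded white price card standing just in front of it, so that customers can look inside: lift its lid, which has a brass pull on top, and swing it all the way back until it rests on its stop, without flinging or slamming it. Leave the other box shut.

Things in the scene. Friction and masses are not known exactly. Their poses are not given: they have to be found in the camera images.
- display_box: walnut box to open, 124 deep (x) x 169 wide (y) x 68 mm, fixed; a white folded card (40x78x48 mm) stands 100 mm in front of its centre and 30 mm to the right. An identical box about 0.25 m to one side has no card. Origin: centre of underside. x points from front (towards robot) to back, z up. Lid top at z = 66 mm, front edge at x = -60 mm. Hinge line along y at x = +60, z = 55 mm in this frame
- display_box_grip (a point): centre of the brass T pull on that lid: a round cross-bar, 14 mm thick, 26 mm long along the box's y axis, on an 8 mm stem in its middle. Centre 24 mm above the lid's top, 45 mm in front of the box's centre, 15 mm behind the lid's front edge. Held by its two ends (26 mm apart), it can turn between the fingers as the lid swings. Moves with the lid; axes as the box's when shut
- display_box_lid (a joint): angle of the lid to open, rad: 0 shut, grows as the front edge is lifted up and back, 1.75 (100 degrees) on its stop. Light, with slight hinge friction: let go well short of upright it falls shut; near upright it may stay standing short of its stop
- second_box_lid (a joint): angle of the lid of the other, identical box, the one with no card in front: 0 shut; it stays shut

How it is judged:
By the outcome, as a careful person would: the job done as asked, in the order asked, and still so for the second after the job is handed in, with the robot touching nothing.
It also fails if it takes over 32 s, if anything falls off the work surface, if the arm or the gripper's body presses on something with over 40 N, if the wrist force passes 120 N, or if a joint passes its speed limit or range.

### The arm

A 6-joint arm with a two-finger parallel gripper is mounted at the origin on a cart in front of the work surface, level with it; the furniture and walls round the work are solid. World frame = base frame: x ahead of the robot, y to its left, z up, the work surface at z = 0. Lengths are in m, angles in rad, forces in N, time in s.
With the tool pointing down it reaches from about 0.35 to 0.975 m from the base axis. Payload 4.9 kg.
Tool frame: the origin (TCP) lies between the finger pads; the fingertips stand 19 mm ahead of it and the grasp point (between the pads) is the TCP; z points along the fingers, y is the line along which they close (so a half turn about z gives the same grasp; the last joint's range is limited). The gripper opens to 85 mm and grips with 20 to 120 N. Pads are 22 mm wide; open, the fingers measure 114 mm over their backs; the gripper's body (76 mm by 85 mm) begins 54 mm behind the grasp point. The pads swing forward as they close: fully open they stand 13 mm farther back than shut.
Start: joints at [-1.345, 0.053, 1.613, -0, 1.476, -0.119], TCP at [0.211, -0.588, 0.25] pointing down, gripper open.
Joint ranges: [-3.01, 3.01], [-1.01, 2.22], [0.06, 2.58], [-1.02, 4.17], [0.09, 2.62], [-3.14, 3.14]. Speed limits (rad/s): [2.57, 2.57, 3.14, 3.14, 3.14, 3.14].

### API

Orientations are given as a rotation vector (axis times angle).
In Python, from station import ctrl gives the robot as it stands. The module is installed in compiled form; this text tells all that it offers.
- The arm moves only by the tool servo_tool, never from a script. Its argument "increments" is a list that holds one entry, the list of rows, each a list of 5 numbers: the finger opening in cm, from 0 to 8.54, then the shift along the tool's x, y, z in cm, then the turn about the tool's z in degrees. A call has 1 to 5 rows; each row is the pose to reach, as a shift and turn from the pose commanded when the call began, along the tool's axes at that moment; what a row does not reach only later rows make up. A row lasts 1/10 s, in which the tool goes at most 50 mm and 8.59 degrees, less where a joint would pass 70% of its speed; a pose out of reach is approached as far as the arm can. A call with a gripper value outside its range is refused whole. The fingers move at their own pace and stop on an object; "newtons" is the grip in N (left out, the last holds). Time passes only in rows, so rows that repeat a pose let the fingers close. It gives the time, the measured TCP pose, the force, the opening and the grip force at its end, in the units of the state.
- ctrl.get_obs(): the state, without advancing time (a new reading comes with each control period).
- ctrl.get_image(name): name is "side" or "top" or "wrist"; returns a dict with "img" (384x512x3 uint8, red, green, blue), "fx", "fy", "cx", "cy" (pixels), "k1" (the pictures are not rectified: a ray, as slopes to the right and down, at radius r is drawn at 1 + k1 r^2 times it, then the intrinsics apply), "rvec" (rotation vector, rad) and "tvec" (3), from world to camera coordinates, as OpenCV has them; the wrist camera has in their place "mount" (4x4, takes a point from camera to tool coordinates, whose origin is the TCP and whose axes are the flange's). Camera axes: x right, y down, z forward; pixel columns grow to the right and rows downward; lengths in m; the calibration is good to about 2 mm. A picture is of the moment at which its call begins: read the wrist's pose just before it. There is no depth.
- ctrl.finish_job(): hands the job in; it is judged then, once.
The state is a dict: "t": time; "q": joint angles; "dq": joint speeds; "effort": joint torques, N m; "tool_pos": TCP position; "tool_rot": TCP orientation; "contact_force": force on the tool from outside, world axes, zero at the start; "wrist_torque": the same for the moment, N m; "opening": finger opening in m; "grip_force": force on a finger pad.
Only numpy, scipy, OpenCV 4.12 (cv2) and the standard library are available. Lean on these libraries where they do the work, as an engineer would, in place of code of your own. Each camera call takes 0.05 s, during which the arm holds its last target. There are 200 camera calls.

## Working session

There is one attempt and no reset: what is moved stays moved. The work goes in short steps, Python scripts to look and compute and a tool call to move; the robot and the scene stay as the last step left them, time stands still between calls to the robot, and variables do not carry over. Pictures are saved under pics/ and viewed, at most 10 in all, crops included, and the job is handed in when it is done.

Besides the shell and the picture viewer there is one more tool, called after ">>>" as name([rows], argument=value, ...), one row to a line, values as JSON. servo_tool: Moves the arm, as the interface text tells. Its arguments: {"type":"object","properties":{"increments":{"type":"array"},"newtons":{"type":"number"}},"required":["increments"]}

```bash
mkdir -p pics; cat > h.py <<'E'
import numpy as np, cv2
from scipy.spatial.transform import Rotation as R
from station import ctrl
def shot(n):
    o=ctrl.get_obs(); return o, ctrl.get_image(n)
def pose(o,d):
    "camera centre, R cam->world"
    if "mount" in d:
        T=np.eye(4);T[:3,:3]=R.from_rotvec(o["tool_rot"]).as_matrix();T[:3,3]=o["tool_pos"]
        M=T@np.array(d["mount"]);return M[:3,3],M[:3,:3]
    W=R.from_rotvec(np.ravel(d["rvec"])).as_matrix();return -W.T@np.ravel(d["tvec"]),W.T
def K(d): return np.array([[d["fx"],0,d["cx"]],[0,d["fy"],d["cy"]],[0,0,1.]])
def ray(o,d,uv):
    n=cv2.undistortPoints(np.array(uv,float).reshape(-1,1,2),K(d),np.array([d["k1"],0,0,0.])).reshape(-1,2)
    c,W=pose(o,d);return c,np.c_[n,np.ones(len(n))]@W.T
def onz(o,d,uv,z):
    c,v=ray(o,d,uv);return c+v*((z-c[2])/v[:,2])[:,None]
def proj(o,d,P):
    c,W=pose(o,d);p=(np.atleast_2d(P)-c)@W
    return cv2.projectPoints(p,np.zeros(3),np.zeros(3),K(d),np.array([d["k1"],0,0,0.]))[0].reshape(-1,2)
def save(d,n,s=1): cv2.imwrite("pics/"+n,cv2.resize(d["img"][:,:,::-1],None,fx=s,fy=s))
E
python3 - <<'E'
from h import *
ims=[]
for n in("side","top"):
    o,d=shot(n); save(d,n+"0.png",1.5); print(n,pose(o,d)[0],pose(o,d)[1][:,2],d["fx"],d["k1"])
print(o)
E
```

```text
side [0.26436758 0.32498268 0.81918408] [ 0.34255905 -0.34683671 -0.87313091] 381.3999821321158 -0.04546321462930382
top [0.5145296  0.03304703 0.96896342] [ 0.02681952  0.00923802 -0.99959761] 436.98662036842865 -0.09859845159023516
{'t': 0.05, 'q': array([-1.34503550e+00,  5.33485056e-02,  1.61428759e+00,  2.94484681e-05,
        1.47597836e+00, -1.18994846e-01]), 'dq': array([ 0.00053332, -0.00014799, -0.00102544,  0.00053253, -0.00174895,
        0.00068807]), 'effort': array([ 3.48343028e-04, -3.95185554e+01, -3.71656251e+01, -3.24508096e-05,
        4.09490938e-03, -1.40042346e-06]), 'tool_pos': array([ 0.21111021, -0.58765539,  0.24907198]), 'tool_rot': array([-3.09304350e+00, -5.38512103e-01,  1.23395808e-04]), 'contact_force': array([-0.06803551, -0.9339007 ,  0.6615768 ]), 'wrist_torque': array([ 0.01834383, -0.03048368, -0.04968005]), 'grip_force': 0.0, 'opening': 0.08568671371840826}
```

View pics/side0.png

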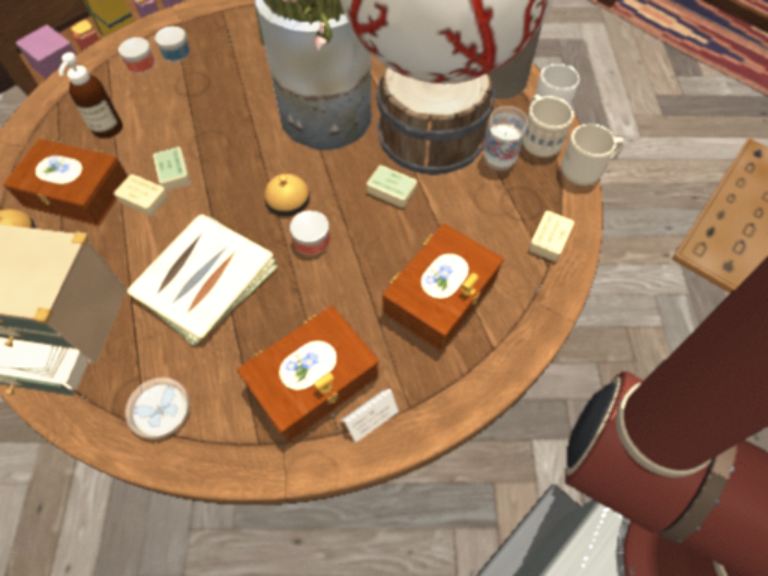

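View pics/top0.png

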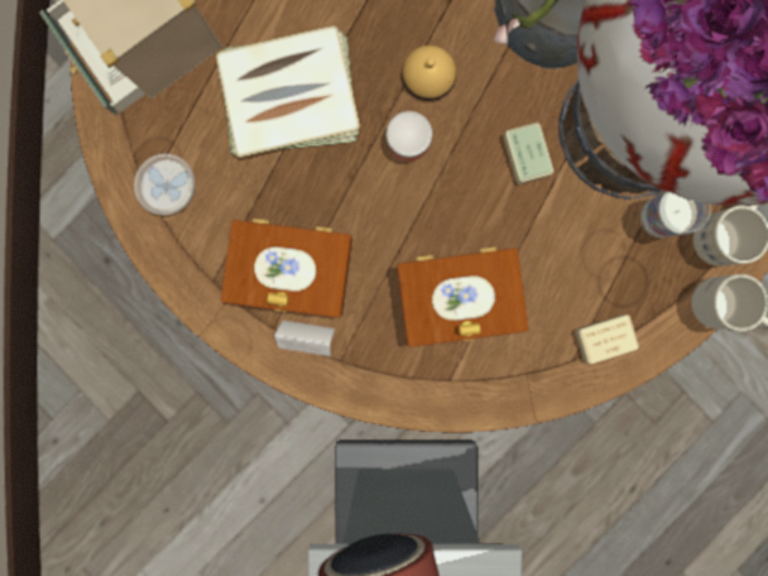

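The card box is the left one in the top view (lid about (287,268), brass pull at (278,299), card at (305,338), all at 1.5x). In the side view its pull is at (325,385), with the card to the right at (370,415). The other box, at (463,297) in the top view, has no card.

```bash
python3 - <<'E'
from h import *
def blobs(m,amin):
    n,l,s,c=cv2.connectedComponentsWithStats(m.astype(np.uint8));return [(l==i,c[i],s[i,4]) for i in range(1,n) if s[i,4]>amin]
V={}
for n in("top","side"):
    o,d=shot(n); hsv=cv2.cvtColor(d["img"],cv2.COLOR_RGB2HSV)
    u0=(287/1.5,268/1.5) if n=="top" else (308/1.5,365/1.5)
    H,S,Vv=[int(x) for x in hsv[int(u0[1])+ (20 if n=="top" else 0),int(u0[0])+(25 if n=="top" else 24)]]
    print(n,H,S,Vv)
    h,s,v=[hsv[:,:,i].astype(int) for i in range(3)]
    m=(h<12)&(s>190)&(v>90)
    for b,c,a in blobs(m,800):
        cnt=cv2.findContours(b.astype(np.uint8),0,2)[0]
        cnt=cv2.convexHull(np.vstack(cnt))
        print("lid",c,a,cv2.minAreaRect(cnt))
        if n=="top":
            ap=cv2.approxPolyDP(cnt,6,True).reshape(-1,2);W=onz(o,d,ap,.066);print(ap.tolist(),W.round(4).tolist())
    m=(h>=15)&(h<30)&(s>140)&(v>110)
    for b,c,a in blobs(m,15): 
        if abs(np.array(c)-np.array(u0)).max()<60: print("brass",c,a)
    print(proj(o,d,[[0,0,0],[.5,0,0],[.5,.2,0]]).round(0).tolist())
E
```

```text
top 13 204 155
brass [214.9375 153.4375] 16
brass [185.10077519 198.81395349] 129
[[275.0, 430.0], [276.0, 209.0], [186.0, 209.0]]
side 12 215 192
brass [262.5  184.45] 20
brass [206.23529412 211.41176471] 17
brass [216.34677419 255.66129032] 124
brass [221.38709677 265.4516129 ] 31
[[469.0, 379.0], [284.0, 220.0], [222.0, 279.0]]
```

```bash
python3 - <<'E'
from h import *
o,d=shot("top"); o2,d2=shot("side")
def tri(a,b):
    c1,v1=ray(o,d,[a]);c2,v2=ray(o2,d2,[b]);v1,v2=v1[0],v2[0]
    s=np.linalg.lstsq(np.c_[v1,-v2],c2-c1,rcond=None)[0];p,q=c1+s[0]*v1,c2+s[1]*v2;return (p+q)/2,np.linalg.norm(p-q)
print("pull",tri((185.1,198.8),(216.3,255.6)))
print("pull at z=.09",onz(o,d,[(185.1,198.8)],.09))
hsv=cv2.cvtColor(d["img"],cv2.COLOR_RGB2HSV);h,s,v=[hsv[:,:,i].astype(int) for i in range(3)]
m=((h<15)&(s>185)&(v>110)).astype(np.uint8); m[:, 240:]=0; m=cv2.morphologyEx(m,cv2.MORPH_OPEN,np.ones((3,3)))
n,l,st,c=cv2.connectedComponentsWithStats(m);i=1+np.argmax(st[1:,4]);cnt=cv2.convexHull(np.vstack(cv2.findContours((l==i).astype(np.uint8),0,2)[0]))
print(st[i]);W=onz(o,d,cnt.reshape(-1,2),.066)[:,:2]
r=cv2.minAreaRect(W.astype(np.float32));print(r,cv2.boxPoints(r))
bw=np.argwhere((h>=15)&(h<30)&(s>140)&(v>110)); bw=bw[(abs(bw-[198.8,185.1])<12).all(1)]
print("bar rect px",cv2.minAreaRect(bw[:,::-1].astype(np.float32)))
E
```

```text
pull (array([0.52152483, 0.18784105, 0.08122132]), np.float64(0.001531414426438352))
pull at z=.09 [[0.52200501 0.18684157 0.09      ]]
[ 148  148   86   63 3122]
((0.5639342069625854, 0.18069720268249512), (0.16768963634967804, 0.11482125520706177), 82.92900848388672) [[0.49663898 0.10455726]
 [0.610587   0.09042288]
 [0.6312294  0.25683713]
 [0.5172814  0.27097154]]
bar rect px ((185.1899871826172, 200.82997131347656), (13.57645034790039, 14.283556938171387), 81.8698959350586)
```

>>> servo_tool([
  [[8.5, 3.3, -3.7, 0, 0], [8.5, 6.6, -7.4, 0, 0], [8.5, 9.9, -11.1, 0, 0], [8.5, 13.2, -14.8, 0, 0], [8.5, 16.5, -18.5, 0, 0]],
], newtons=30)

```text
t: 0.8
tool_pos: [0.3043, -0.3565, 0.2502]
tool_rot: [3.095, 0.538, 0.001]
contact_force: [0.5, -0.2, 0.4]
opening: 0.0847
grip_force: 0.0
```

>>> servo_tool([
  [[8.5, 3.3, -3.7, 0, 0], [8.5, 6.6, -7.4, 0, 0], [8.5, 9.9, -11.1, 0, 0], [8.5, 13.2, -14.8, 0, 0], [8.5, 16.5, -18.5, 0, 0]],
])

```text
t: 1.3
tool_pos: [0.3971, -0.1265, 0.2506]
tool_rot: [3.094, 0.538, 0.002]
contact_force: [1.9, -1.1, 0.6]
opening: 0.085
grip_force: 0.0
```

>>> servo_tool([
  [[8.5, 3.3, -3.7, 0, 5.4], [8.5, 6.6, -7.4, 0, 10.8], [8.5, 9.9, -11.1, 0, 16.2], [8.5, 13.2, -14.8, 0, 21.6], [8.5, 16.5, -18.5, 0, 26.8]],
])

```text
t: 1.8
tool_pos: [0.4899, 0.1037, 0.2506]
tool_rot: [3.135, -0.198, 0.002]
contact_force: [-0.2, -0.6, 0.2]
opening: 0.0849
grip_force: 0.0
```

```bash
python3 - <<'E'
from h import *
o,d=shot("wrist");save(d,"w1.png",1.5);print(o["tool_pos"],o["tool_rot"],o["q"],pose(o,d)[0],pose(o,d)[1][:,2])
print(proj(o,d,[[.5205,.1865,.09]])*1.5)
E
```

```text
[0.48988902 0.10371381 0.2505518 ] [ 3.13521385e+00 -1.98039862e-01  1.52231206e-03] [ 6.00324373e-02 -2.52013124e-01  1.89572811e+00 -2.48646722e-04
  1.49693179e+00  1.75701198e+00] [0.56217453 0.09431381 0.37463837] [-0.28232297  0.03645256 -0.9586266 ]
[[237.64798163 234.71210841]]
```

View pics/w1.png

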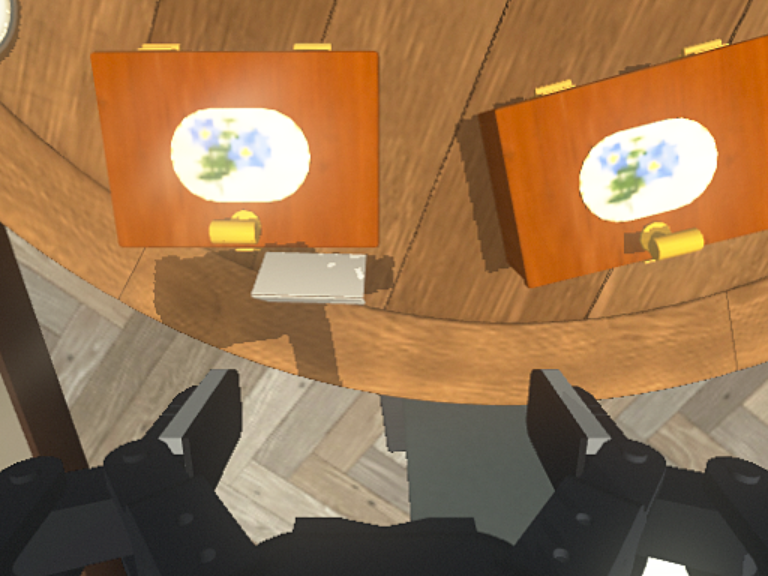

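The pull bar's centre is at about (234,232) at 1.5x, within 4 px of the prediction. The lid corners are (92,54), (378,52), (378,246) and (119,246), and the box is nearly square to the tool. Next I refine the yaw and the pull position.

```bash
python3 - <<'E'
from h import *
o,d=shot("wrist")
C=onz(o,d,np.array([[92,54],[378,52],[378,246],[119,246]])/1.5,.066)[:,:2];print(C.round(4).tolist())
r=cv2.minAreaRect(C.astype(np.float32));print(r)
for a,b in((0,1),(3,2)): v=C[b]-C[a];print("yaw",np.degrees(np.arctan2(v[0],-v[1])))
hsv=cv2.cvtColor(d["img"],cv2.COLOR_RGB2HSV);h,s,v=[hsv[:,:,i].astype(int) for i in range(3)]
m=((h>=19)&(h<32)&(s>140)&(v>120)).astype(np.uint8);n,l,st,c=cv2.connectedComponentsWithStats(m)
for i in range(1,n):
    if st[i,4]>100 and st[i,0]<200: print(st[i],c[i])
P=onz(o,d,np.array([[234.5,232]])/1.5,.090)[0];print("bar",P)
ce=C.mean(0);print("centre",ce, "pred bar",[ce+np.array([np.cos(y),np.sin(y)])*-.045 for y in[np.radians(-7.2)]])
Rt=R.from_rotvec(o["tool_rot"]).as_matrix();print("tool shift to bar cm",(Rt.T@(P-o["tool_pos"]))*100, "tool x yaw",np.degrees(np.arctan2(Rt[1,0],Rt[0,0])))
E
```

```text
[[0.6333, 0.2636], [0.6128, 0.0986], [0.4998, 0.1132], [0.5206, 0.2791]]
((0.5666775703430176, 0.18882162868976593), (0.16766194999217987, 0.11395994573831558), 82.86396789550781)
yaw -7.079130695176199
yaw -7.136029956150031
[147 141  35  22 570] [164.5245614  152.93508772]
bar [0.52350293 0.19474653 0.09      ]
centre [0.56660958 0.18861122] pred bar [array([0.52196442, 0.19425122])]
tool shift to bar cm [ 2.13652999 -8.77868234 16.08168218] tool x yaw -7.112745367827716
```

>>> servo_tool([
  [[8.5, 0.8, -3.0, 2.5, 0], [8.5, 1.6, -6.0, 5.0, 0], [8.5, 2.0, -8.1, 7.0, 0], [8.5, 2.0, -8.1, 8.5, 0], [8.5, 2.0, -8.1, 8.5, 0]],
])

```text
t: 2.4
tool_pos: [0.5175, 0.1785, 0.1624]
tool_rot: [3.134, -0.192, -0.008]
contact_force: [-0.6, 0.3, -0.5]
opening: 0.0847
grip_force: 0.0
```

```bash
python3 - <<'E'
from h import *
ctrl.get_image("wrist");ctrl.get_image("wrist")
o,d=shot("wrist");save(d,"w2.png",1.5);print(o["tool_pos"],o["dq"].round(3))
hsv=cv2.cvtColor(d["img"],cv2.COLOR_RGB2HSV);h,s,v=[hsv[:,:,i].astype(int) for i in range(3)]
m=((h>=19)&(h<32)&(s>140)&(v>120)).astype(np.uint8);n,l,st,c=cv2.connectedComponentsWithStats(m)
for i in range(1,n):
    if st[i,4]>100: print(st[i]*1.5,c[i]*1.5)
print(proj(o,d,[[.5215,.188,.09]])*1.5)
E
```

```text
[0.5192562  0.17838397 0.16560096] [-0.005 -0.018 -0.022  0.002 -0.002  0.005]
[231.   55.5  54.    9.  255. ] [257.84117647  58.57058824]
[441.  54.  51.  12. 297.] [464.8030303   59.28787879]
[ 330.   276.    61.5   52.5 1711.5] [360.52453988 305.73707274]
[[360.95746113 313.76404005]]
```

View pics/w2.png

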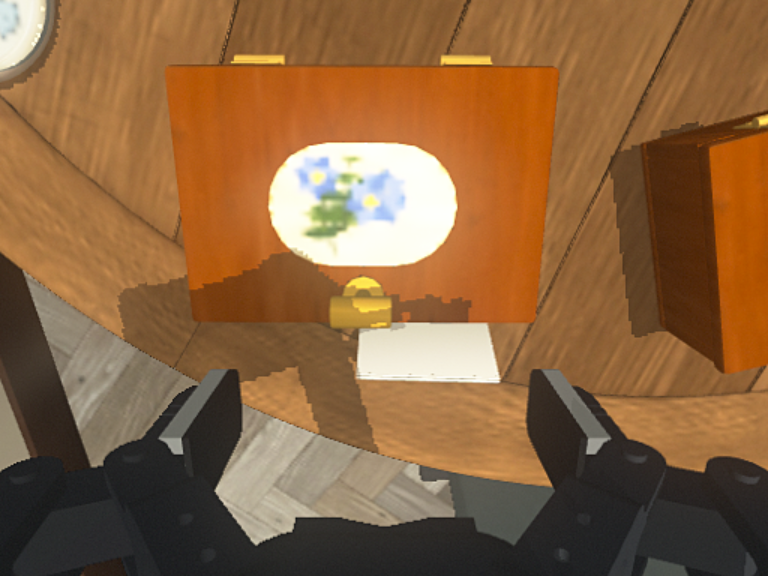

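The bar spans columns 330–391 and rows 294–329, so its centre is about (361,311). That matches the prediction of (361,314) to about 1 mm. Descending to the grasp height.

>>> servo_tool([
  [[8.5, 0.2, -1.0, 2.0, 0], [8.5, 0.2, -1.0, 4.0, 0], [8.5, 0.2, -1.0, 6.0, 0], [8.5, 0.2, -1.0, 7.4, 0], [8.5, 0.2, -1.0, 7.4, 0]],
])

```text
t: 3.05
tool_pos: [0.5216, 0.1882, 0.0901]
tool_rot: [3.135, -0.194, -0.004]
contact_force: [-0.1, 0.4, -0.4]
opening: 0.0848
grip_force: 0.0
```

>>> servo_tool([
  [[5, 0, 0, 0, 0], [5, 0, 0, 0, 0], [5, 0, 0, 0, 0], [4.5, 0, 0, 0, 0], [4.5, 0, 0, 0, 0]],
])

```text
t: 3.55
tool_pos: [0.5228, 0.1892, 0.0918]
tool_rot: [-3.135, 0.193, -0.001]
contact_force: [1.0, -0.4, -0.5]
opening: 0.0452
grip_force: 0.0
```

```bash
python3 - <<'E'
from h import *
o,d=shot("wrist");save(d,"w3.png",1.5);print(o["tool_pos"],o["tool_rot"],o["contact_force"],o["opening"])
print(proj(o,d,[[.5215,.188,.09],o["tool_pos"]])*1.5)
E
```

```text
[0.52277006 0.18919014 0.09180302] [-3.13543949e+00  1.92792226e-01 -1.20152581e-03] [ 0.98736106 -0.42817602 -0.4504364 ] 0.045245519631445366
[[388.17465726 407.3712412 ]
 [383.54124366 407.20538492]]
```

View pics/w3.png

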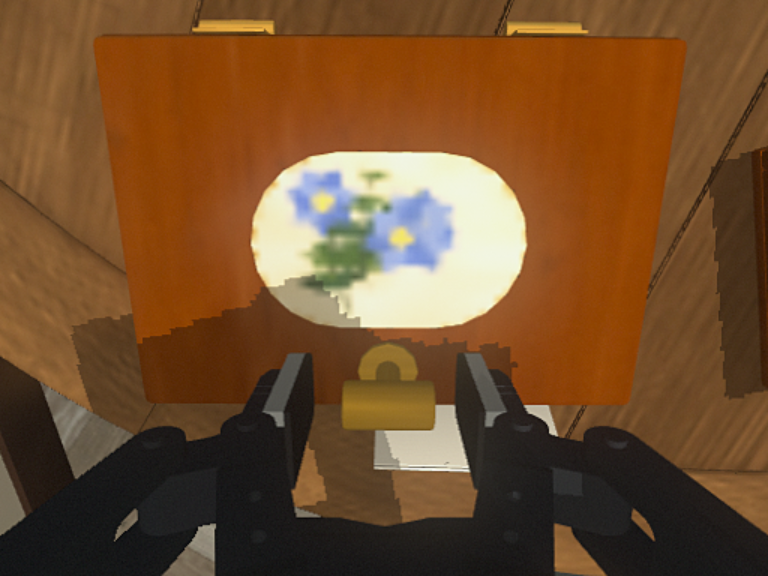

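The bar spans columns 343–434 and rows 380–430, centre (388,405). The TCP projects to (383.5,407), so I shift +1.4 mm in tool y, then close.

>>> servo_tool([
  [[4.0, 0.05, 0.14, 0.05, 0], [3.4, 0.05, 0.14, 0.05, 0], [3.0, 0.05, 0.14, 0.05, 0], [2.7, 0.05, 0.14, 0.05, 0], [2.2, 0.05, 0.14, 0.05, 0]],
], newtons=30)

```text
t: 4.1
tool_pos: [0.5229, 0.188, 0.0909]
tool_rot: [-3.135, 0.193, -0.0]
contact_force: [-1.0, 1.5, -0.1]
opening: 0.0252
grip_force: 30.1
```

>>> servo_tool([
  [[1.5, 0, 0, 0, 0], [1.5, 0, 0, 0, 0], [1.5, 0, 0, 0, 0]],
])

```text
t: 4.4
tool_pos: [0.5229, 0.188, 0.0909]
tool_rot: [-3.135, 0.193, -0.0]
contact_force: [0.3, 4.7, 0.7]
opening: 0.0254
grip_force: 30.1
```

>>> servo_tool([
  [[1.5, 0.2, 0, -0.55, 0], [1.5, 0.42, 0, -1.08, 0], [1.5, 0.67, 0, -1.6, 0], [1.5, 0.96, 0, -2.11, 0], [1.5, 1.26, 0, -2.6, 0]],
])

```text
t: 4.9
tool_pos: [0.5349, 0.1864, 0.1164]
tool_rot: [-3.135, 0.193, 0.002]
contact_force: [1.7, 4.9, -3.8]
opening: 0.0253
grip_force: 29.7
```

```bash
python3 - <<'E'
import numpy as np
p=lambda t:np.array([.105-.1107*np.cos(np.radians(18.435+t)),.1107*np.sin(np.radians(18.435+t))-.035])*100
for a in range(15,100,15):
    print(a,[(p(min(a+3*k,102))-p(a)).round(2).tolist() for k in range(1,6)])
E
```

```text
15 [[0.33, 0.48], [0.69, 0.93], [1.07, 1.37], [1.47, 1.79], [1.89, 2.18]]
30 [[0.44, 0.37], [0.91, 0.72], [1.39, 1.05], [1.88, 1.35], [2.39, 1.62]]
45 [[0.52, 0.25], [1.06, 0.46], [1.61, 0.65], [2.17, 0.81], [2.73, 0.94]]
60 [[0.57, 0.1], [1.15, 0.17], [1.72, 0.21], [2.3, 0.22], [2.88, 0.2]]
75 [[0.58, -0.05], [1.15, -0.13], [1.72, -0.24], [2.28, -0.38], [2.84, -0.55]]
90 [[0.54, -0.2], [1.08, -0.42], [1.6, -0.68], [2.11, -0.96], [2.11, -0.96]]
```

Lifted cleanly with low force. Continuing along the arc.

>>> servo_tool([
  [[1.5, 0.33, 0, -0.48, 0], [1.5, 0.69, 0, -0.93, 0], [1.5, 1.07, 0, -1.37, 0], [1.5, 1.47, 0, -1.79, 0], [1.5, 1.89, 0, -2.18, 0]],
])

```text
t: 5.4
tool_pos: [0.5535, 0.184, 0.1383]
tool_rot: [-3.135, 0.193, 0.004]
contact_force: [-0.7, 5.0, -3.3]
opening: 0.0255
grip_force: 29.7
```

>>> servo_tool([
  [[1.5, 0.44, 0, -0.37, 0], [1.5, 0.91, 0, -0.72, 0], [1.5, 1.39, 0, -1.05, 0], [1.5, 1.88, 0, -1.35, 0], [1.5, 2.39, 0, -1.62, 0]],
])

```text
t: 5.9
tool_pos: [0.5777, 0.1809, 0.1548]
tool_rot: [-3.136, 0.193, 0.002]
contact_force: [-2.0, 5.1, -2.8]
opening: 0.0254
grip_force: 29.7
```

>>> servo_tool([
  [[1.5, 0.52, 0, -0.25, 0], [1.5, 1.06, 0, -0.46, 0], [1.5, 1.61, 0, -0.65, 0], [1.5, 2.17, 0, -0.81, 0], [1.5, 2.73, 0, -0.94, 0]],
])

```text
t: 6.4
tool_pos: [0.6054, 0.1774, 0.1646]
tool_rot: [3.136, -0.193, 0.0]
contact_force: [-2.1, 4.4, -0.5]
opening: 0.0251
grip_force: 29.9
```

>>> servo_tool([
  [[1.5, 0.57, 0, -0.1, 0], [1.5, 1.15, 0, -0.17, 0], [1.5, 1.72, 0, -0.21, 0], [1.5, 2.3, 0, -0.22, 0], [1.5, 2.88, 0, -0.2, 0]],
])

```text
t: 6.9
tool_pos: [0.6343, 0.1737, 0.1667]
tool_rot: [3.135, -0.193, 0.001]
contact_force: [-1.9, 2.1, 1.6]
opening: 0.0251
grip_force: 30.2
```

>>> servo_tool([
  [[1.5, 0.55, 0, 0.05, 0], [1.5, 1.1, 0, 0.12, 0], [1.5, 1.6, 0, 0.21, 0], [1.5, 2.1, 0, 0.33, 0], [1.5, 2.5, 0, 0.44, 0]],
])

```text
t: 7.4
tool_pos: [0.6593, 0.1705, 0.1623]
tool_rot: [3.135, -0.193, 0.002]
contact_force: [-0.5, 0.7, 4.9]
opening: 0.0251
grip_force: 30.5
```

>>> servo_tool([
  [[1.5, 0.35, 0, 0.1, 0], [1.5, 0.71, 0, 0.23, 0], [1.5, 1.07, 0, 0.37, 0], [1.5, 1.43, 0, 0.52, 0], [1.5, 1.65, 0, 0.63, 0]],
])

```text
t: 7.9
tool_pos: [0.6757, 0.1684, 0.156]
tool_rot: [3.135, -0.193, 0.003]
contact_force: [-1.4, -0.3, 4.5]
opening: 0.0251
grip_force: 30.6
```

>>> servo_tool([
  [[1.5, 0.12, 0, 0.06, 0], [1.5, 0.24, 0, 0.12, 0], [1.5, 0.34, 0, 0.17, 0], [1.5, 0.42, 0, 0.21, 0], [1.5, 0.48, 0, 0.25, 0]],
])

```text
t: 8.4
tool_pos: [0.6804, 0.1679, 0.1537]
tool_rot: [3.135, -0.193, 0.003]
contact_force: [0.8, -0.9, 5.7]
opening: 0.0252
grip_force: 30.7
```

>>> servo_tool([
  [[1.5, 0.06, 0, 0.04, 0], [1.5, 0.12, 0, 0.07, 0], [1.5, 0.12, 0, 0.07, 0]],
])

```text
t: 8.7
tool_pos: [0.6816, 0.1677, 0.153]
tool_rot: [3.135, -0.193, 0.004]
contact_force: [0.5, -1.2, 5.1]
opening: 0.0252
grip_force: 30.7
```

>>> servo_tool([
  [[1.5, 0.06, 0, 0.04, 0], [1.5, 0.12, 0, 0.07, 0], [1.5, 0.12, 0, 0.07, 0]],
])

```text
t: 9.0
tool_pos: [0.6828, 0.1675, 0.1523]
tool_rot: [3.135, -0.193, 0.004]
contact_force: [0.4, 0.3, 4.8]
opening: 0.0249
grip_force: 30.8
```

>>> servo_tool([
  [[1.5, 0.07, 0, 0.04, 0], [1.5, 0.14, 0, 0.08, 0], [1.5, 0.2, 0, 0.11, 0], [1.5, 0.2, 0, 0.11, 0]],
])

```text
t: 9.4
tool_pos: [0.684, 0.1674, 0.1515]
tool_rot: [3.135, -0.193, -0.0]
contact_force: [-3.1, -0.5, 8.8]
opening: 0.0252
grip_force: 31.0
```

```bash
python3 - <<'E'
from h import *
o,d=shot("side");c=d["img"][150:310,110:300][:,:,::-1]
cv2.imwrite("pics/s2.png",cv2.resize(c,None,fx=3.5,fy=3.5,interpolation=cv2.INTER_CUBIC));print(o["contact_force"],o["wrist_torque"])
E
```

```text
[-3.13196981 -0.53137615  8.79817764] [-0.01944254  0.73305216 -0.02408169]
```

View pics/s2.png

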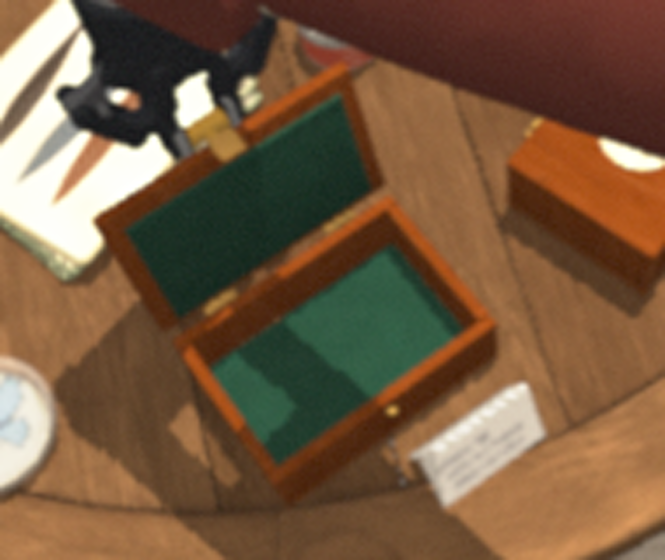

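The picture shows the lid open and leaning back, with the fingers still on the brass pull (about (215,135)). The other box is shut and the card is standing. The last step moved less than commanded and the force rose, so the lid is on its stop. I'll open the fingers and lift away.

>>> servo_tool([
  [[2.6, 0, 0, 0, 0], [3.2, 0, 0, 0, 0], [4.2, 0, 0, 0, 0], [5.0, 0, 0, 0, 0], [5.0, 0, 0, 0, 0]],
])

```text
t: 9.95
tool_pos: [0.6836, 0.1676, 0.1499]
tool_rot: [3.135, -0.193, -0.001]
contact_force: [0.1, 0.3, 0.5]
opening: 0.05
grip_force: 0.0
```

>>> servo_tool([
  [[5, 0.2, 0, -0.5, 0], [5, 0.6, 0, -1.5, 0], [5, 1.0, 0, -3.0, 0], [5, 1.4, 0, -5.0, 0], [5, 1.4, 0, -7.0, 0]],
])

```text
t: 10.45
tool_pos: [0.6987, 0.1659, 0.2229]
tool_rot: [-3.135, 0.193, -0.003]
contact_force: [0.6, 0.9, 0.2]
opening: 0.0499
grip_force: 0.0
```

>>> servo_tool([
  [[5, 0, 0, -2, 0], [5, 0, 0, -4, 0], [5, 0, 0, -6, 0], [5, 0, 0, -7, 0], [5, 0, 0, -7, 0]],
])

```text
t: 10.95
tool_pos: [0.6989, 0.1661, 0.2944]
tool_rot: [-3.135, 0.193, -0.009]
contact_force: [0.2, 0.9, -0.3]
opening: 0.0498
grip_force: 0.0
```

```bash
python3 - <<'E'
from h import *
o,d=shot("side");c=d["img"][120:310,110:360][:,:,::-1]
cv2.imwrite("pics/s3.png",cv2.resize(c,None,fx=3,fy=3,interpolation=cv2.INTER_CUBIC));print(o["t"],o["tool_pos"],o["contact_force"])
E
```

```text
10.95 [0.69893233 0.16609726 0.29435015] [ 0.24696324  0.87041127 -0.34383352]
```

View pics/s3.png

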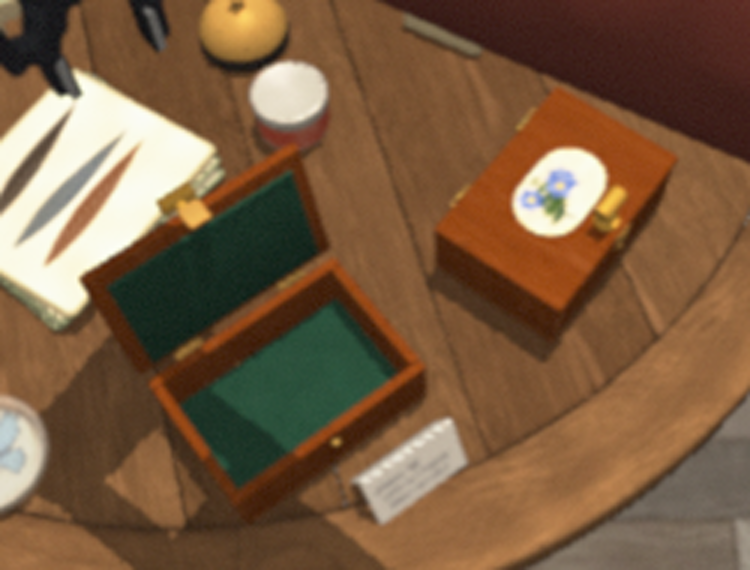

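The lid stands open at the same place as before release (corner at full-frame (208,170) in both pictures). The card is upright, the other box is shut and the gripper is clear. One quick angle check before handing in.

```bash
python3 - <<'E'
from h import *
o,d=shot("side")
y=np.radians(-7.1);X=np.array([np.cos(y),np.sin(y),0]);Y=np.array([-np.sin(y),np.cos(y),0]);Z=np.array([0,0,1])
g=np.array([.5222,.1878,0]);c=g+.045*X
for t in(90,95,100,103):
    a=np.radians(t); f=lambda x,yy,z:c+Y*yy+X*(.06+(x-.06)*np.cos(a)+(z-.055)*np.sin(a))+Z*(.055-(x-.06)*np.sin(a)+(z-.055)*np.cos(a))
    print(t,proj(o,d,[f(-.045,0,.09),f(-.06,-.0845,.066),f(-.06,.0845,.066)]).round(1).tolist())
print("seen bar",(110+178/3,120+198/3),"corners",(110+295/3,120+148/3),(110+84/3,120+276/3))
E
```

```text
90 [[171.5, 189.8], [212.0, 171.5], [138.8, 218.3]]
95 [[169.5, 187.6], [209.1, 168.5], [136.3, 214.8]]
100 [[167.7, 185.8], [206.4, 165.9], [134.0, 211.6]]
103 [[166.7, 184.9], [204.8, 164.5], [132.7, 209.9]]
seen bar (169.33333333333334, 186.0) corners (208.33333333333331, 169.33333333333334) (138.0, 212.0)
```

The side view can't tell 95° from 100°. The wrist camera looks down on the lid edge from close by, which gives a sharper reading.

```bash
python3 - <<'E'
from h import *
o,d=shot("wrist");save(d,"w4.png",1.5)
y=np.radians(-7.1);X=np.array([np.cos(y),np.sin(y),0]);Y=np.array([-np.sin(y),np.cos(y),0]);Z=np.array([0,0,1])
c=np.array([.5222,.1878,0])+.045*X
for t in(90,95,100,103):
    a=np.radians(t); f=lambda x,yy,z:c+Y*yy+X*(.06+(x-.06)*np.cos(a)+(z-.055)*np.sin(a))+Z*(.055-(x-.06)*np.sin(a)+(z-.055)*np.cos(a))
    print(t,(proj(o,d,[f(-.045,0,.09),f(-.06,-.0845,.066),f(-.06,.0845,.066)])*1.5).round(0).tolist())
E
```

```text
90 [[384.0, 344.0], [538.0, 396.0], [229.0, 396.0]]
95 [[384.0, 327.0], [539.0, 377.0], [228.0, 377.0]]
100 [[384.0, 310.0], [540.0, 358.0], [228.0, 358.0]]
103 [[384.0, 300.0], [540.0, 346.0], [228.0, 346.0]]
```

View pics/w4.png

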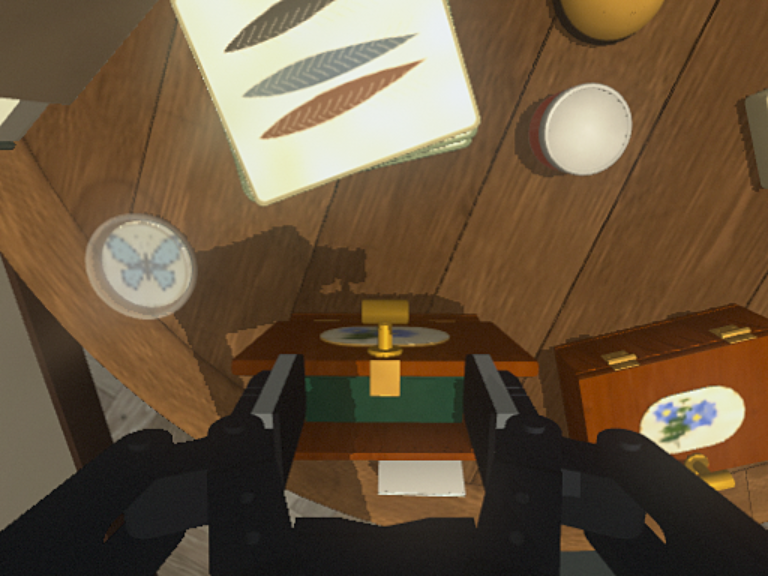

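The bar centre is at (385,311) and the lid edge at row 360. The 100° prediction was rows 310 and 358, so the lid is on its stop. Handing in.

```bash
python3 -c "
from station import ctrl
print(ctrl.finish_job())"
```

```text
the job is handed in; nothing more can be done
None
```

The box with the price card is open with its lid resting on the 100° stop, the other box is still shut, and the job was handed in at about 11 s with the gripper clear.

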